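# Park the trimmer's cutter head

### The arm

A 7-joint arm with a two-finger parallel gripper is mounted at the origin on a cart in front of the work surface, level with it; the furniture and walls round the work are solid. World frame = base frame: x ahead of the robot, y to its left, z up, the work surface at z = 0. Lengths are in m, angles in rad, forces in N, time in s.
With the tool pointing down it reaches from about 0.425 to 0.875 m from the base axis. Payload 4.7 kg.
Tool frame: the origin (TCP) lies between the finger pads, 19 mm behind the fingertips; this is the grasp point; z points along the fingers, y is the line along which they close (so a half turn about z gives the same grasp; the last joint's range is limited). The gripper opens to 85 mm and grips with 20 to 120 N. Pads are 22 mm wide; open, the fingers measure 114 mm over their backs; the gripper's body (76 mm by 85 mm) begins 54 mm behind the grasp point. The pads swing forward as they close: fully open they stand 13 mm farther back than shut.
Start: joints at [1.183, 0.321, -0.07, 1.45, 0.023, 1.371, -0.057], TCP at [0.254, -0.598, 0.25] pointing down, gripper open.
Joint ranges: [-2.86, 2.86], [-0.3, 2.09], [-1.38, 1.24], [0.06, 2.45], [-1.56, 4.7], [0.09, 2.05], [-2.69, 2.69]. Speed limits (rad/s): [2.57, 2.57, 3.14, 3.14, 3.14, 3.14, 3.14].

### API

Orientations are given as a unit quaternion [x, y, z, w].
In Python, from plant import telemetry, vision, workorder gives the robot as it stands.
- The arm moves only by the tool apply_moves, never from a script. Its argument "steps" is a list of rows, each a list of 2 entries, a list of its own where there are three numbers: the shift along the tool's x, y, z in mm, then the turn, a rotation vector about the tool's x, y, z in degrees. A call has 1 to 5 rows; each row shifts and turns the commanded pose from where the row before left it, along the tool's axes as they then stand; what a row does not reach is not made up. A row lasts 1/10 s, in which the tool goes at most 50 mm and 8.59 degrees, less where a joint would pass 70% of its speed; a pose out of reach is approached as far as the arm can. A call with a gripper value outside its range is refused whole. "gripper" is the gripper's target within -1 to 1 (fully open at 1, half-way at 0, shut at -1), set as the call begins (left out, the last holds). The fingers move at their own pace and stop on an object; the grip force is fixed at half the most. Time passes only in rows, so rows that do not move let the fingers close. It gives the time, the measured TCP pose, the force, the opening and the grip force at its end, in the units of the state.
- telemetry.get_obs(): the state, without advancing time (a new reading comes with each control period).
- vision.read_camera(name): name is "side" or "top" or "wrist"; returns the picture (384x512x3 uint8, red, green, blue); there is no depth.
- vision.camera_info(name): a dict with "camera_matrix" (3x3 intrinsics, pixels), "cam_to_world" (4x4, takes a point from camera to world coordinates). Camera axes: x right, y up, looking along -z (the intrinsics and any distortion apply to the point x, -y, -z); pixel columns grow to the right and rows downward; lengths in m; the calibration is good to about 2 mm. The wrist camera is an equidistant fisheye: a pixel r from the principal point sees the ray r / f radians off the axis. A picture is of the moment at which its call begins: read the wrist's pose just before it. camera_info takes no time and is no camera call; for the wrist camera it gives the pose at the moment of the call.
- workorder.sign_off(): hands the job in; it is judged then, once.
Trained networks look in the newest picture that a camera, given by its name, has taken for a name from the list of things; names that differ only in an ending like _2 or _b are one class to them, and where a whole thing is asked for, a point or a joint stands for the part that bears it (a point fixed in the world has none). Each returns a list of dicts, best first, with "score" (0 to 1); they miss things now and then, are a little off and sometimes report something else, mostly with a low value. They report only what shows in the picture. A call takes as long as a camera call.
- vision.find_in(camera, query): "point" ([x, y, z] in m, in world coordinates, good to about 4 mm: the middle of the surface that is visible of it).
The state is a dict: "clock": time; "q": joint angles; "joint_velocities": joint speeds; "joint_efforts": joint torques, N m; "tool_pos": TCP position; "eef_rot": TCP orientation; "ft_force": force on the tool from outside, world axes, zero at the start; "wrist_torque": the same for the moment, N m; "opening": finger opening in m; "grasp_force": force on a finger pad.
Only numpy, scipy, OpenCV 4.12 (cv2) and the standard library are available. Lean on these libraries where they do the work, as an engineer would, in place of code of your own. Each camera call takes 0.05 s, during which the arm holds its last target. There are 200 camera calls.

### The job

The foam is trimmed: park the cutter head of the rail trimmer. With the fingertips, press the red lock button on top of the head and keep it held down while you push the head along the rail until it is hard against the parking stop (the end block with the green plate), then lift off so that the button springs up and locks the head there. Do not let the button up on the way, do not grip the head or the button, and leave the foam and the other things on the bench where they lie.

Things in the scene. Friction and masses are not known exactly. Their poses are not given: they have to be found in the camera images.
- trimmer: rail trimmer for foam board, fixed on the bench: white base board 200 x 440 x 14 mm with a grey grid. Origin: centre of its underside; z up, y along the rail towards the parking stop, x across the board. The aluminium rail (20 mm wide, top 50 mm above the bench) lies on the robot's side of the board, along y at x = -55 mm, between two dark end blocks 61 mm high
- parking_stop (a point): middle of the face of the parking stop that the head runs against, 40 mm above the bench: two rubber buffers on the left end block (58 mm wide, green plate on top)
- cutter_head (a joint): place of the blue cutter head (56 mm wide across the rail, 92 mm long along it) on the rail, in m: 0 at the right end, 0.280 hard against the parking stop (end of travel); grows along the trimmer's +y. Runs with about 2 N while the lock button is down; with it up a pawl stands in the toothed rack (6 mm pitch) under the rail and the head is locked, but for about 1 mm of play
- head_deck (a point): centre of the top deck of the cutter head, 70 mm above the bench, under the button; its axes are the trimmer's. A thumb rest 12 mm thick and 48 mm wide stands across the deck at each end, 16 mm higher than the deck; 68 mm is free between the two, the button midway
- lock_button (a joint): travel of the red lock button in m: 0 up (locked), 0.008 fully down; a spring pushes it up, 4.5 N to start it and 6.9 N when fully down. The pawl is clear of the teeth from 0.003 on; 0.0035 or more counts as held down. At the stop the pawl finds its last gap only within 3 mm of the end of travel
- button_top (a point): centre of the flat top of the round red lock button (30 mm across) on the cutter head; 82 mm above the bench when up, 74 mm when fully down; the button moves straight down and travels with the head
- foam_plate: loose yellow foam plate 100 x 141 x 13 mm lying on the grid of the trimmer, beside the rail; origin at the centre of its underside
- foam_strip: loose pinkish foam strip 22 x 82 x 12 mm lying on the trimmer's board near the parking stop; origin at the centre of its underside
- sanding_block: loose brown sanding block 61 x 112 x 32 mm on the bench right of the trimmer; origin at the centre of its underside
- foam_disc: loose beige foam disc 48 mm across, 20 mm high, on the bench right of the trimmer; origin at the centre of its underside

How it is judged:
On the way, in this order (a step that is already met when the one before it is completed fails the run):
1. the lock button is held down (3.5 mm or more) before the head has moved (value of joint lock_button above 0.0035 m and distance of head_deck from where it was at the start of the episode below 0.01 m), for 0.1 s.
2. the head is against the parking stop (within 3 mm) with the button still held down (value of joint cutter_head above 0.277 m and value of joint lock_button above 0.0035 m), for 0.2 s.
At the end, for the whole second after the job is handed in: the cutter head stands at rest within 3 mm of the end of its travel at the parking stop, the lock button is up again (less than 1.5 mm down), and the foam pieces and the sanding block lie within 20 mm of where they were (value of joint cutter_head above 0.277 m and value of joint lock_button below 0.0015 m and velocity of joint cutter_head between -0.01 and 0.01 m/s and distance of each of foam_plate, foam_strip, sanding_block, foam_disc from where it was at the start of the episode below 0.02 m); the robot touches nothing.
It fails at once if the lock button is up (less than 1.5 mm down) while the head is away from both its starting place (more than 10 mm) and the parking stop (more than 12 mm) (value of joint lock_button below 0.0015 m and value of joint cutter_head below 0.268 m and distance of head_deck from where it was at the start of the episode above 0.01 m).
It fails at once if the fingers reach down round the head or the button to grip it (TCP within 60 mm of the button and less than 5 mm above the head's deck) (distance between the grasp point and button_top below 0.06 m and z of the grasp point in the frame of head_deck below 0.005 m).
It fails at once if a foam piece or another loose thing is lifted or shifted by more than 30 mm (distance of any of foam_plate, foam_strip, sanding_block, foam_disc from where it was at the start of the episode above 0.03 m).
It also fails if it takes over 37 s, if anything falls off the work surface, if the arm or the gripper's body presses on something with over 40 N, if the wrist force passes 120 N, or if a joint passes its speed limit or range.

## Working session

There is one attempt and no reset: what is moved stays moved. The work goes in short steps, Python scripts to look and compute and a tool call to move; the robot and the scene stay as the last step left them, time stands still between calls to the robot, and variables do not carry over. Pictures are saved under pics/ and viewed, at most 10 in all, crops included, and the job is handed in when it is done.

Besides the shell and the picture viewer there is one more tool, called as name(argument=value, ...), one argument or row to a line, values as JSON. apply_moves: Moves the arm, as the interface text tells. Its arguments: {"type":"object","properties":{"steps":{"type":"array","items":{"type":"array"}},"gripper":{"type":"number"}},"required":["steps"]}

```bash
mkdir -p pics
python3 - <<'E'
from plant import telemetry, vision
import cv2,numpy as np
o=telemetry.get_obs();print(o)
for c in ["top","side"]:
    im=vision.read_camera(c);cv2.imwrite(f"pics/{c}0.png",im[:,:,::-1])
    for n in ["lock_button","cutter_head","trimmer","head_deck"]:
        print(c,n,[(np.round(d["point"],4).tolist(),round(d["score"],2)) for d in vision.find_in(c,n)[:2]])
    i=vision.camera_info(c);print(np.round(i["camera_matrix"],1).tolist(),np.round(i["cam_to_world"],4).tolist())
E
```

```text
{'clock': 0.0, 'q': array([ 1.1830939 ,  0.32179938, -0.07012616,  1.45167336,  0.02260374,
        1.3707969 , -0.05691431]), 'joint_velocities': array([-0.00049862, -0.0012776 ,  0.00141674,  0.0012693 ,  0.00047695,
       -0.00141505,  0.00058036]), 'joint_efforts': array([ 5.06153883e-04, -4.93587005e+01, -3.82067710e-01, -3.14343989e+01,
        1.29332775e-02,  1.12876296e-02,  1.24555760e-05]), 'tool_pos': array([ 0.25398296, -0.59777938,  0.24893995]), 'eef_rot': array([ 9.79881083e-01,  1.99579988e-01, -2.32075783e-04, -9.15631342e-04]), 'ft_force': array([ 0.68408263,  0.33534479, -0.38648926]), 'wrist_torque': array([0.00210552, 0.01887317, 0.02921832]), 'grasp_force': 0.0, 'opening': 0.08533315494692699}
top lock_button []
top cutter_head [([0.5642, 0.0376, 0.071], 0.6)]
top trimmer [([0.5763, 0.1126, 0.0162], 0.76)]
top head_deck [([0.5654, 0.0338, 0.068], 0.69)]
[[352.8, 0.0, 253.2], [0.0, 352.8, 199.7], [0.0, 0.0, 1.0]] [[0.0213, 0.9897, -0.1418, 0.4277], [-0.9995, 0.0242, 0.0183, 0.0609], [0.0216, 0.1414, 0.9897, 0.9947], [0.0, 0.0, 0.0, 1.0]]
side lock_button []
side cutter_head [([0.5727, 0.0734, 0.0701], 0.98)]
side trimmer [([0.5733, 0.2345, 0.0106], 0.78)]
side head_deck [([0.5683, 0.0741, 0.0705], 0.79), ([0.5682, 0.2358, 0.0187], 0.63)]
[[464.3, 0.0, 250.9], [0.0, 464.3, 196.4], [0.0, 0.0, 1.0]] [[-0.9982, 0.0262, -0.0541, 0.4825], [-0.0601, -0.3886, 0.9194, 1.0245], [0.0031, 0.921, 0.3895, 0.5119], [0.0, 0.0, 0.0, 1.0]]
```

View pics/top0.png

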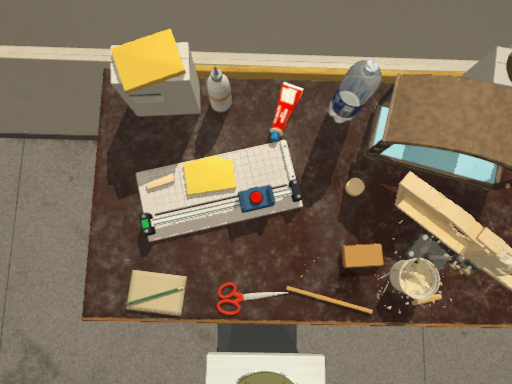

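View pics/side0.png

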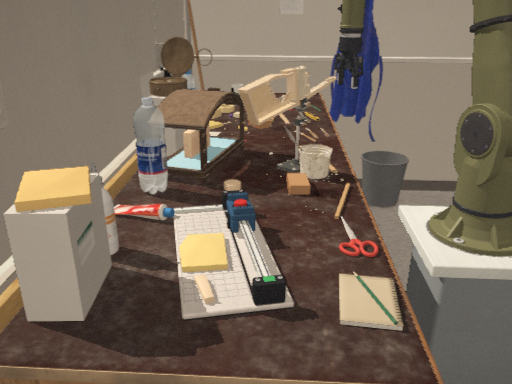

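The top view shows the red button at about (256,198), the green plate at (146,223) and the head at the right end of the rail. The side view has the button at about (241,203) and the green plate at (267,280). I'll locate both by colour.

```bash
cat > h.py <<'E'
import numpy as np
from plant import vision
def ray(c,uv,z,i=None):
    i=i or vision.camera_info(c);K=i["camera_matrix"];T=np.array(i["cam_to_world"])
    d=np.linalg.inv(K)@[uv[0],uv[1],1];d=T[:3,:3]@(d*[1,-1,-1]);p=T[:3,3]
    return p+d*(z-p[2])/d[2]
E
python3 - <<'E'
import cv2,numpy as np
from h import *
for c,rw,gw in [("top",(240,180,275,215),(138,212,156,234)),("side",(230,192,252,212),(255,270,280,288))]:
    im=cv2.imread(f"pics/{c}0.png").astype(int);b,g,r=im[...,0],im[...,1],im[...,2]
    for n,m,w,z in [("red",(r>120)&(g<70)&(b<70),rw,.081),("green",(g>100)&(r<90)&(g-b>30),gw,.062)]:
        M=np.zeros_like(m);M[w[1]:w[3],w[0]:w[2]]=1;v,u=np.where(m&M)
        print(c,n,len(u),u.mean(),v.mean(),u.min(),u.max(),v.min(),v.max(),ray(c,((u.min()+u.max())/2,(v.min()+v.max())/2),z).round(4),ray(c,(u.mean(),v.mean()),z).round(4))
E
```

```text
top red 107 255.80373831775702 196.83177570093457 250 261 192 202 [0.566 0.038 0.081] [0.5665 0.0372 0.081 ]
top green 57 144.80701754385964 223.17543859649123 141 148 219 227 [0.4926 0.3279 0.062 ] [0.4922 0.3271 0.062 ]
side red 79 239.8987341772152 202.22784810126583 234 246 199 206 [0.5654 0.0455 0.081 ] [0.5658 0.0439 0.081 ]
side green 62 268.88709677419354 278.46774193548384 263 275 276 281 [0.4912 0.3298 0.062 ] [0.4914 0.3297 0.062 ]
```

apply_moves(
  steps=[
    [[29, -31, -4], [0, 0, 0]],
    [[29, -31, -4], [0, 0, 0]],
    [[29, -31, -4], [0, 0, 0]],
    [[29, -31, -4], [0, 0, 0]],
    [[29, -31, -4], [0, 0, 0]],
  ],
  gripper=-1,
)

```text
clock: 1.0
tool_pos: [0.3275, -0.3972, 0.2704]
eef_rot: [0.98, 0.2, 0.0, 0.0]
ft_force: [0.5, 0.1, 0.4]
opening: 0.0121
grasp_force: 0.0
```

apply_moves(
  steps=[
    [[29, -31, 0], [0, 0, 0]],
    [[29, -31, 0], [0, 0, 0]],
    [[29, -31, 0], [0, 0, 0]],
    [[29, -31, 0], [0, 0, 0]],
    [[29, -31, 0], [0, 0, 0]],
  ],
)

```text
clock: 1.5
tool_pos: [0.4002, -0.1979, 0.2703]
eef_rot: [0.98, 0.2, 0.0, 0.001]
ft_force: [0.2, 0.2, 0.8]
opening: -0.0002
grasp_force: 0.0
```

apply_moves(
  steps=[
    [[0, 0, 0], [0, 0, 4.3]],
    [[0, 0, 0], [0, 0, 4.3]],
    [[0, 0, 0], [0, 0, 0]],
  ],
)

```text
clock: 1.8
tool_pos: [0.3999, -0.1992, 0.2703]
eef_rot: [0.992, 0.126, 0.0, 0.0]
ft_force: [-0.9, 0.3, -0.7]
opening: 0.0001
grasp_force: 0.0
```

apply_moves(
  steps=[
    [[30, -28, 0], [0, 0, 0]],
    [[30, -28, 0], [0, 0, 0]],
    [[30, -28, 0], [0, 0, 0]],
    [[30, -28, 20], [0, 0, 0]],
    [[30, -28, 20], [0, 0, 0]],
  ],
)

```text
clock: 2.3
tool_pos: [0.5115, -0.0257, 0.2304]
eef_rot: [0.992, 0.126, 0.001, 0.001]
ft_force: [0.8, -1.3, -0.2]
opening: -0.0
grasp_force: 0.0
```

apply_moves(
  steps=[
    [[35, -29, 20], [0, 0, 0]],
    [[35, -30, 20], [0, 0, 0]],
    [[0, 0, 20], [0, 0, 0]],
    [[0, 0, 20], [0, 0, 0]],
    [[0, 0, 0], [0, 0, 0]],
  ],
)

```text
clock: 2.8
tool_pos: [0.5613, 0.0474, 0.147]
eef_rot: [0.992, 0.126, -0.003, -0.001]
ft_force: [-1.1, -0.3, -0.1]
opening: -0.0004
grasp_force: 0.0
```

Run:
```python
from plant import telemetry, vision
import cv2,numpy as np
from h import *
o=telemetry.get_obs();print(o["tool_pos"],o["ft_force"])
for c in ["wrist","side"]:
    i=vision.camera_info(c)
    im=vision.read_camera(c);cv2.imwrite(f"pics/{c}1.png",im[:,:,::-1])
    if c=="wrist": print(i)
    for n in ["lock_button","head_deck"]:
        print(c,n,[(np.round(d["point"],4).tolist(),round(d["score"],2)) for d in vision.find_in(c,n)[:2]])
a=cv2.imread("pics/wrist1.png");b=cv2.imread("pics/side1.png")[130:310,170:320]
b=cv2.resize(b,None,fx=2.1,fy=2.1);s=np.zeros((384,830,3),np.uint8)
s[:,:512]=a;s[:378,512:827]=b;cv2.imwrite("pics/m1.png",s[:,:800])
```

```text
[0.56127635 0.0474278  0.14699886] [-1.08406696 -0.29389332 -0.14073178]
{'camera_matrix': array([[297.31863964,   0.        , 252.65358495],
       [  0.        , 297.31863964, 196.59406938],
       [  0.        ,   0.        ,   1.        ]]), 'cam_to_world': array([[ 0.25065489,  0.92931131,  0.27120586,  0.62982989],
       [-0.96807348,  0.24131778,  0.06781938,  0.06503574],
       [-0.00242148, -0.27954647,  0.96012911,  0.2713489 ],
       [ 0.        ,  0.        ,  0.        ,  1.        ]])}
wrist lock_button [([0.5665, 0.0355, 0.0845], 0.69), ([0.5901, 0.0645, 0.0138], 0.62)]
wrist head_deck [([0.577, 0.0394, 0.0742], 0.76)]
side lock_button []
side head_deck [([0.5645, 0.0752, 0.0687], 0.81)]
```

View pics/m1.png

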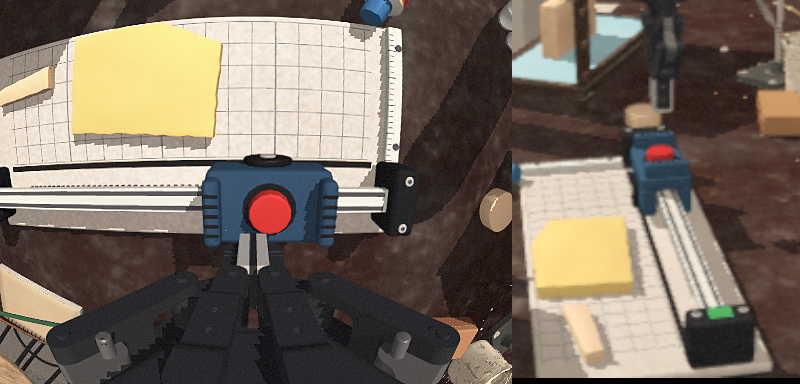

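The wrist view has the red button at (270,212) with the shut fingertips just short of it at (253,235), and the rail runs along the tool's y axis. I'll refine the button position with the fisheye model.

Run:
```python
from plant import vision
import cv2,numpy as np
i=vision.camera_info("wrist");K=i["camera_matrix"];T=i["cam_to_world"]
def fr(uv,z):
    d=np.array([uv[0]-K[0,2],uv[1]-K[1,2]]);r=np.hypot(*d);th=r/K[0,0]
    v=np.array([d[0]/r*np.sin(th),-d[1]/r*np.sin(th),-np.cos(th)]);w=T[:3,:3]@v
    return T[:3,3]+w*(z-T[2,3])/w[2]
im=cv2.imread("pics/wrist1.png").astype(int);b,g,r=im[...,0],im[...,1],im[...,2]
m=(r>150)&(g<70)&(b<80);m[:,:230]=0;m[:,310:]=0;m[:180]=0;m[250:]=0
v,u=np.where(m);print(len(u),u.min(),u.max(),v.min(),v.max(),fr((u.mean(),v.mean()),.081))
B=fr((u.mean(),v.mean()),.081)
p=np.array([.5613,.0474]);R=np.array([[.968,.25],[.25,-.968]])
print("tool dxy to button mm",1000*R@(B[:2]-p))
print("head left/right", fr((206,205),.07),fr((335,205),.07))
# rail edges at z=.05
print(fr((20,207),.05),fr((200,208),.05), fr((380,211),.05))
```

```text
1354 249 290 190 233 [0.56985982 0.03676388 0.081     ]
tool dxy to button mm [ 5.62687389 12.43571819]
head left/right [0.56036175 0.08196958 0.07      ] [ 0.58403101 -0.01078488  0.07      ]
[0.50006855 0.27576507 0.05      ] [0.54972992 0.08787642 0.05      ] [ 0.58428715 -0.05990337  0.05      ]
```

apply_moves(
  steps=[
    [[5, 2, 0], [0, 0, 0]],
    [[0, 0, 20], [0, 0, 0]],
    [[0, 0, 20], [0, 0, 0]],
    [[0, 0, 4], [0, 0, 0]],
    [[0, 0, 0], [0, 0, 0]],
  ],
)

```text
clock: 3.6
tool_pos: [0.5684, 0.047, 0.1059]
eef_rot: [0.992, 0.126, -0.0, -0.0]
ft_force: [-0.2, -0.3, 0.7]
opening: -0.0004
grasp_force: 0.0
```

apply_moves(
  steps=[
    [[0, 0, 2], [0, 0, 0]],
    [[0, 0, 2], [0, 0, 0]],
    [[0, 0, 1], [0, 0, 0]],
    [[0, 0, 0], [0, 0, 0]],
  ],
)

```text
clock: 4.0
tool_pos: [0.5687, 0.0471, 0.1014]
eef_rot: [0.992, 0.126, 0.0, 0.0]
ft_force: [0.5, 1.1, 1.0]
opening: 0.0002
grasp_force: 0.0
```

apply_moves(
  steps=[
    [[-2, 0, 2], [0, 0, 0]],
    [[0, 0, 2], [0, 0, 0]],
    [[0, 0, 1], [0, 0, 0]],
    [[0, 0, 0], [0, 0, 0]],
  ],
)

```text
clock: 4.4
tool_pos: [0.5681, 0.0469, 0.0971]
eef_rot: [0.992, 0.126, 0.002, 0.0]
ft_force: [3.4, 0.5, 4.9]
opening: -0.0
grasp_force: 2.6
```

apply_moves(
  steps=[
    [[0, 0, 2], [0, 0, 0]],
    [[0, 0, 2], [0, 0, 0]],
    [[0, 0, 0], [0, 0, 0]],
    [[0, 0, 0], [0, 0, 0]],
  ],
)

```text
clock: 4.8
tool_pos: [0.5682, 0.047, 0.0933]
eef_rot: [0.992, 0.126, 0.002, 0.0]
ft_force: [2.6, 0.1, 6.0]
opening: 0.0
grasp_force: 3.2
```

apply_moves(
  steps=[
    [[0, 0, 2], [0, 0, 0]],
    [[0, 0, 0], [0, 0, 0]],
    [[0, 0, 0], [0, 0, 0]],
  ],
)

```text
clock: 5.1
tool_pos: [0.5684, 0.047, 0.0927]
eef_rot: [0.992, 0.126, 0.002, 0.0]
ft_force: [-0.9, 0.3, 15.4]
opening: 0.0002
grasp_force: 7.2
```

Run:
```python
from plant import telemetry, vision
import cv2,numpy as np
im=vision.read_camera("wrist")[:,:,::-1];s=vision.read_camera("side")[150:260,190:320,::-1]
s=cv2.resize(s,None,fx=3,fy=3)
o=np.zeros((384,800,3),np.uint8);o[:,:400]=im[:,56:456];o[:330,400:790]=s;cv2.imwrite("pics/m2.png",o)
```

```text
(no output)
```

View pics/m2.png

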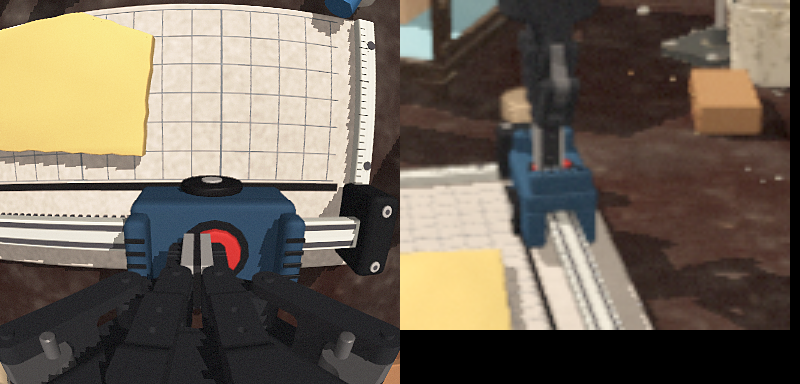

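The fingertips sit on the left half of the red button (about (222,250) in the left pane). The button is bottomed at about 15 N, and the head hasn't moved. Next I push along the tool's -y.

apply_moves(
  steps=[
    [[0, -3, 0], [0, 0, 0]],
    [[0, -5, 0], [0, 0, 0]],
    [[0, -8, 0], [0, 0, 0]],
    [[0, -8, 0], [0, 0, 0]],
  ],
)

```text
clock: 5.6
tool_pos: [0.5627, 0.0692, 0.0927]
eef_rot: [0.992, 0.125, 0.002, 0.001]
ft_force: [1.1, -1.5, 14.2]
opening: 0.0001
grasp_force: 7.1
```

apply_moves(
  steps=[
    [[0, -10, 0], [0, 0, 0]],
    [[0, -12, 0], [0, 0, 0]],
    [[0, -12, 0], [0, 0, 0]],
    [[0, -12, 0], [0, 0, 0]],
    [[0, -10, 0], [0, 0, 0]],
  ],
)

```text
clock: 6.1
tool_pos: [0.5486, 0.1243, 0.0926]
eef_rot: [0.992, 0.125, 0.002, 0.001]
ft_force: [0.1, -1.5, 15.5]
opening: -0.0002
grasp_force: 7.2
```

apply_moves(
  steps=[
    [[0, -10, 0], [0, 0, 0]],
    [[0, -12, 0], [0, 0, 0]],
    [[0, -12, 0], [0, 0, 0]],
    [[0, -12, 0], [0, 0, 0]],
    [[0, -8, 0], [0, 0, 0]],
  ],
)

```text
clock: 6.6
tool_pos: [0.5351, 0.1772, 0.0927]
eef_rot: [0.992, 0.126, 0.002, 0.0]
ft_force: [1.4, -1.2, 13.6]
opening: 0.0002
grasp_force: 7.2
```

Run:
```python
from plant import telemetry, vision
import cv2,numpy as np
im=vision.read_camera("wrist")[:,:,::-1];s=vision.read_camera("side")[180:310,190:320,::-1]
s=cv2.resize(s,None,fx=2.9,fy=2.9)
o=np.zeros((384,800,3),np.uint8);o[:,:420]=im[:,:420];o[:377,420:797]=s;cv2.imwrite("pics/m3.png",o)
```

```text
(no output)
```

View pics/m3.png

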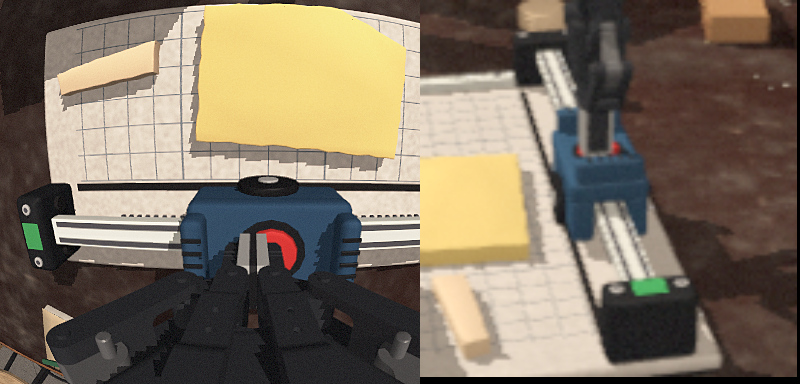

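The head follows with no slip: the fingers are still on the button at about (270,250). About 100 mm remains to the green-plated stop at (45,235).

apply_moves(
  steps=[
    [[0, -10, 0], [0, 0, 0]],
    [[0, -12, 0], [0, 0, 0]],
    [[0, -12, 0], [0, 0, 0]],
    [[0, -12, 0], [0, 0, 0]],
    [[0, -10, 0], [0, 0, 0]],
  ],
)

```text
clock: 7.2
tool_pos: [0.5213, 0.2312, 0.0927]
eef_rot: [0.992, 0.125, 0.002, 0.0]
ft_force: [1.6, -1.5, 14.5]
opening: 0.0004
grasp_force: 7.2
```

apply_moves(
  steps=[
    [[0, -6, 0], [0, 0, 0]],
    [[0, -5, 0], [0, 0, 0]],
    [[0, -5, 0], [0, 0, 0]],
    [[0, -4, 0], [0, 0, 0]],
    [[0, -4, 0], [0, 0, 0]],
  ],
)

```text
clock: 7.7
tool_pos: [0.5155, 0.2542, 0.0927]
eef_rot: [0.992, 0.125, 0.002, 0.0]
ft_force: [1.0, -1.0, 14.5]
opening: 0.0005
grasp_force: 7.1
```

apply_moves(
  steps=[
    [[0, -3, 0], [0, 0, 0]],
    [[0, -3, 0], [0, 0, 0]],
    [[0, -3, 0], [0, 0, 0]],
  ],
)

```text
clock: 8.0
tool_pos: [0.5133, 0.2628, 0.0927]
eef_rot: [0.992, 0.125, 0.002, 0.0]
ft_force: [0.0, -1.6, 13.8]
opening: -0.0006
grasp_force: 7.1
```

apply_moves(
  steps=[
    [[0, -3, 0], [0, 0, 0]],
    [[0, -3, 0], [0, 0, 0]],
    [[0, -2, 0], [0, 0, 0]],
  ],
)

```text
clock: 8.3
tool_pos: [0.5112, 0.2708, 0.0927]
eef_rot: [0.992, 0.125, 0.002, 0.0]
ft_force: [0.9, -1.8, 15.1]
opening: -0.0001
grasp_force: 7.1
```

Run:
```python
from plant import telemetry, vision
import cv2,numpy as np
im=vision.read_camera("wrist")[:,:,::-1];s=vision.read_camera("side")[200:330,200:330,::-1]
s=cv2.resize(s,None,fx=2.9,fy=2.9)
print(telemetry.get_obs()["ft_force"])
o=np.zeros((384,800,3),np.uint8);o[:,:420]=im[:,:420];o[:377,420:797]=s;cv2.imwrite("pics/m4.png",o)
```

```text
[ 1.22259713 -1.19975228 13.88140693]
```

View pics/m4.png

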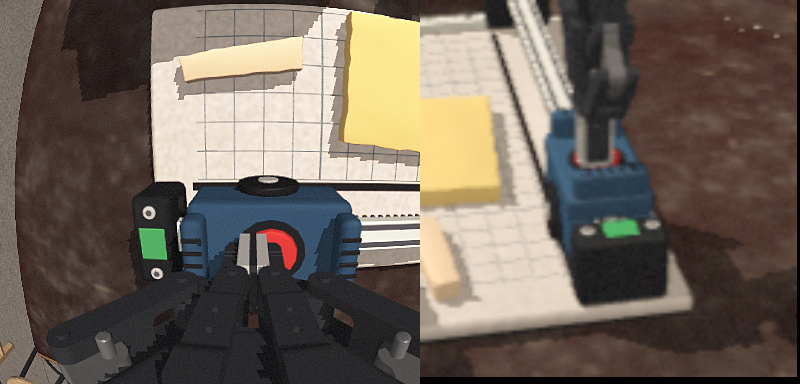

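The head at (185,240) is only a few mm from the stop. The force is still the running friction of 1–2 N, so I continue until it jumps.

apply_moves(
  steps=[
    [[0, -2, 0], [0, 0, 0]],
    [[0, -2, 0], [0, 0, 0]],
    [[0, -2, 0], [0, 0, 0]],
    [[0, 0, 0], [0, 0, 0]],
  ],
)

```text
clock: 8.8
tool_pos: [0.5097, 0.2768, 0.0927]
eef_rot: [0.992, 0.125, 0.002, -0.0]
ft_force: [1.0, 0.6, 14.3]
opening: -0.0005
grasp_force: 6.9
```

apply_moves(
  steps=[
    [[0, -2, 0], [0, 0, 0]],
    [[0, -2, 0], [0, 0, 0]],
    [[0, 0, 0], [0, 0, 0]],
  ],
)

```text
clock: 9.1
tool_pos: [0.5095, 0.2778, 0.0926]
eef_rot: [0.992, 0.125, 0.002, 0.002]
ft_force: [1.7, -5.3, 16.5]
opening: 0.0002
grasp_force: 8.0
```

apply_moves(
  steps=[
    [[0, -2, 0], [0, 0, 0]],
    [[0, -1, 0], [0, 0, 0]],
    [[0, 0, 0], [0, 0, 0]],
    [[0, 0, 0], [0, 0, 0]],
  ],
)

```text
clock: 9.5
tool_pos: [0.5095, 0.2783, 0.0926]
eef_rot: [0.992, 0.124, 0.002, 0.004]
ft_force: [1.7, -10.6, 17.8]
opening: 0.0001
grasp_force: 8.9
```

Run:
```python
from plant import telemetry, vision
import cv2,numpy as np
im=vision.read_camera("wrist")[180:310,120:380,::-1]
cv2.imwrite("pics/m5.png",cv2.resize(im,None,fx=3,fy=3))
```

```text
(no output)
```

View pics/m5.png

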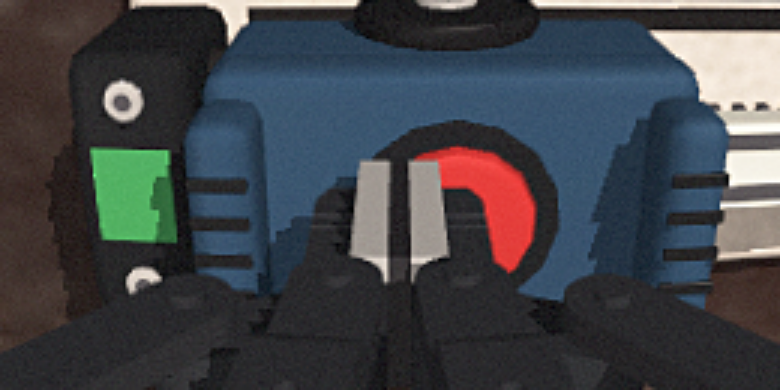

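The head is hard against the stop block, with 10 N of side force and no further motion, and the button is still held down. Now I lift straight off.

apply_moves(
  steps=[
    [[0, 0, -3], [0, 0, 0]],
    [[0, 0, -4], [0, 0, 0]],
    [[0, 0, -6], [0, 0, 0]],
    [[0, 0, -10], [0, 0, 0]],
    [[0, 0, -20], [0, 0, 0]],
  ],
)

```text
clock: 10.05
tool_pos: [0.5038, 0.2824, 0.1317]
eef_rot: [0.992, 0.126, -0.003, 0.0]
ft_force: [0.1, -0.0, -0.4]
opening: 0.0002
grasp_force: 0.0
```

apply_moves(
  steps=[
    [[0, 0, -30], [0, 0, 0]],
    [[0, 0, -30], [0, 0, 0]],
    [[0, 0, -20], [0, 0, 0]],
    [[0, 0, 0], [0, 0, 0]],
    [[0, 0, 0], [0, 0, 0]],
  ],
)

```text
clock: 10.55
tool_pos: [0.5051, 0.283, 0.2126]
eef_rot: [0.992, 0.126, -0.0, 0.0]
ft_force: [-0.1, 0.2, 0.3]
opening: 0.0
grasp_force: 0.0
```

Run:
```python
from plant import telemetry, vision
import cv2,numpy as np
im=vision.read_camera("wrist")[:,:,::-1];s=vision.read_camera("side")[200:330,200:330,::-1]
s=cv2.resize(s,None,fx=2.9,fy=2.9)
o=np.zeros((384,800,3),np.uint8);o[:,:420]=im[:,:420];o[:377,420:797]=s;cv2.imwrite("pics/m6.png",o)
```

```text
(no output)
```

View pics/m6.png

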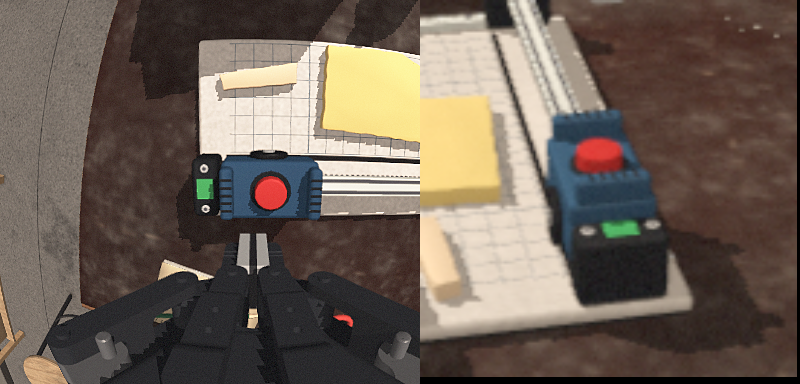

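The button is up at (270,192), the head is against the stop, the foam hasn't moved, and the arm is clear. I'm handing in.

```bash
python3 -c "
from plant import workorder
print(workorder.sign_off())"
```

```text
the job is handed in; nothing more can be done
None
```

The cutter head is parked hard against the parking stop with the lock button up again; the foam looks unmoved, the arm is clear, and the job is handed in (the sign-off gave no verdict).

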